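Pass a cooling fan through the dust lock

TASK

Bring the square black cooling fan from the dirty side (left) to the clean side (right) through the white dust lock: stand it upright inside through the open outer (yellow-handled) shutter, slide that shutter fully home, and only then slide the inner (green-handled) shutter wide open, take the fan out on that side and stand it upright on the blue mat. Never have both shutters open at once, never tip the fan over, leave the outer shutter shut, and do not disturb the jar or the solder spool.

Things in the scene. Friction and masses are not known exactly. Their poses are not given: they have to be found in the camera images.
- fan: Loose black axial fan, 0.08 to 0.17 kg, standing on its edge: 25 mm thick along its x, 80 wide along y, 80 tall. Origin at the centre of its underside. Only the square rim carries a grip: bars 6 mm wide (the upright ones at y = +-34 to +-40 mm); inside it is hollow but for a thinner hub. Pinch an upright bar across the 25 mm.
- lock: White dust lock fixed to the desk, house-shaped, ridge along its x. Origin on the desk under the chamber's middle; x points away from the robot, +y is the outer (left) side, -y the inner. Chamber floor 6 mm up, free inside for x -63 to +64, y -140 to +140 mm. At x 65 to 197 and -71 to -63 mm it is solid, with the same roof outline.
- outer_door (a joint): Outer shutter, on the +y slope: slides along the lock's x. 0 = fully shut against its stop, 0.125 m = fully open (slid away from the robot). Starts open. About 2.5 N of friction; stays where it is left.
- inner_door (a joint): Inner shutter, on the -y slope: the same. 0 = shut, 0.125 = fully open. Starts shut.
- lock_ridge (a point): Middle of the top of the lock's fixed ridge cap, 115 mm above the desk. The cap spans the lock's y -42 to +42 mm, underside at z 105 mm. It covers a fan in the middle of the chamber, so that a gripper pointing straight down cannot take it; a tool leaning outward about 40 deg from vertical, square to the roof slope, reaches in under the cap's edge.
- outer_mouth (a point): Middle of the opening in the outer (+y) roof slope, at the lock's x 0, y +92, z 70 mm. The slope falls at 40 deg from horizontal from the ridge edge (y 42 mm, z 112) to the sill (y 142 mm, 33 mm high). The mouth spans x -63 to +64 mm and the whole slope. A standing fan goes in beside the cap, then under it.
- inner_mouth (a point): Middle of the opening in the inner (-y) roof slope: the mirror image of the outer mouth, at the lock's y -92 mm.
- outer_door_handle (a point): Top middle of the outer shutter's yellow handle rib: 12 mm thick along the lock's x, 60 mm long down the slope, standing 30 mm out at right angles to the slope. With the shutter shut it is at the lock's x -25, y +116, z 100 mm; it moves with the shutter along the lock's x.
- inner_door_handle (a point): Top middle of the green handle rib of the inner shutter; the same rib, at the lock's x -25, y -116, z 100 mm when shut.
- mat: Blue square mat fixed to the desk on the right, 160 x 160 x 4 mm. Origin at the centre of its underside.
- jar: Bystander: flux jar with red lid, 48 mm across, 44 mm tall, loose. Origin under its centre.
- spool: Bystander: blue and white solder spool, 54 mm across, 35 mm tall, loose. Origin under its centre.

How it is judged:
On the way, in this order (a step that is already met when the one before it is completed fails the run):
1. the fan stands inside the dust lock and the outer shutter is shut, the inner one still shut (x of fan in the frame of lock between -0.06 and 0.06 m and y of fan in the frame of lock between -0.1 and 0.1 m and z of fan in the frame of lock below 0.012 m and angle between fan's own z axis and vertical below 0.15 rad and value of joint outer_door below 0.004 m and value of joint inner_door below 0.006 m), for 0.2 s.
2. the inner shutter is open wide with the outer one shut and the fan still inside (y of fan in the frame of lock between -0.1 and 0.1 m and z of fan in the frame of lock below 0.012 m and value of joint outer_door below 0.006 m and value of joint inner_door above 0.09 m), for 0.2 s.
3. the fan is lifted out through the inner mouth, inner shutter open and outer shut (x of fan in the frame of lock between -0.065 and 0.065 m and y of fan in the frame of lock between -0.16 and -0.03 m and z of fan in the frame of lock between 0.015 and 0.06 m and value of joint outer_door below 0.006 m and value of joint inner_door above 0.06 m), for 0.02 s.
At the end, for the whole second after the job is handed in: The fan stands upright (within 0.1 rad) and at rest on the blue mat, its centre within 45 mm of the mat's centre along each of the mat's sides, and the outer shutter is shut (under 6 mm open) (x of fan in the frame of mat between -0.045 and 0.045 m and y of fan in the frame of mat between -0.045 and 0.045 m and z of fan in the frame of mat below 0.008 m and angle between fan's own z axis and vertical below 0.1 rad and linear speed of fan below 0.02 m/s and value of joint outer_door below 0.006 m); the robot touches nothing.
It fails at once if both shutters open (more than 10 mm) at the same time (value of joint each of outer_door, inner_door above 0.01 m).
It fails at once if the fan tipped by more than 60 degrees (angle between fan's own z axis and vertical above 1.05 rad).
It fails at once if the jar or the spool moved by more than 20 mm (distance of any of jar, spool from where it was at the start of the episode above 0.02 m).
It also fails if it takes over 66 s, if anything falls off the work surface, if the arm or the gripper's body presses on something with over 40 N, if the wrist force passes 120 N, or if a joint passes its speed limit or range.

ROBOT

A 7-joint arm with a two-finger parallel gripper is mounted at the origin on a cart in front of the work surface, level with it; the furniture and walls round the work are solid. World frame = base frame: x ahead of the robot, y to its left, z up, the work surface at z = 0. Lengths are in m, angles in rad, forces in N, time in s.
With the tool pointing down it reaches from about 0.4 to 0.925 m from the base axis. Payload 4.1 kg.
Tool frame: the origin (TCP) lies at the very end of the fingers, on their centre line; the grasp point (between the pads) lies 19 mm behind it; z points along the fingers, y is the line along which they close (so a half turn about z gives the same grasp; the last joint's range is limited). The gripper opens to 85 mm and grips with 20 to 120 N. Pads are 22 mm wide; open, the fingers measure 114 mm over their backs; the gripper's body (76 mm by 85 mm) begins 54 mm behind the grasp point. The pads swing forward as they close: fully open they stand 13 mm farther back than shut.
Start: joints at [-1.314, 0.398, 0.045, 1.537, -0.019, 1.207, -0.051], TCP at [0.226, 0.609, 0.231] pointing down, gripper open.
Joint ranges: [-2.82, 2.82], [-0.49, 2.23], [-1.37, 1.46], [0, 2.46], [-1.36, 4.5], [0.23, 2], [-2.94, 2.94]. Speed limits (rad/s): [2.57, 2.57, 3.14, 3.14, 3.14, 3.14, 3.14].

INTERFACE

Orientations are given as [roll, pitch, yaw] about the fixed x, y, z axes, in that order (R = Rz(yaw) Ry(pitch) Rx(roll)).
In Python, from cell import * gives the robot as it stands. The module is installed in compiled form; this text tells all that it offers.
- The arm moves only by the tool apply_moves, never from a script. Its arguments are lists of equal length, an entry for each row: "translation": the shift along the tool's x, y, z normalised to -1 to 1, where 1 is 120 mm, a list of three; "spin": the turn about the tool's z normalised to -1 to 1, where 1 is pi/4 rad; "grip": the opening, from 0 (shut) to 1 (fully open). A call has 1 to 20 rows; each row shifts and turns the commanded pose from where the row before left it, along the tool's axes as they then stand; what a row does not reach is not made up. A row lasts 1/10 s, in which the tool goes at most 50 mm and 8.59 degrees, less where a joint would pass 70% of its speed; a pose out of reach is approached as far as the arm can. A call with a number of a shift or a turn outside -1 to 1 is refused whole. A call with a gripper value outside its range is refused whole. The fingers move at their own pace and stop on an object; the grip force is fixed at half the most. Time passes only in rows, so rows that do not move let the fingers close. It gives the time, the measured TCP pose, the force, the opening and the grip force at its end, in the units of the state.
- state(): the state, without advancing time (a new reading comes with each control period).
- read_camera(name): name is "side" or "top" or "wrist"; returns a dict with "pixels" (420x560x3 uint8, red, green, blue), "range_z" (420x560 float32, m along the optical axis (not along the pixel's ray), 0 where there is no reading), "fovy" (degrees; the focal length in pixels is half the picture's height over the tangent of half this angle, whatever the lens; pixels are square), "cx", "cy" (the principal point, pixels), "world_from_camera" (4x4, takes a point from camera to world coordinates). Camera axes: x right, y down, z forward; pixel columns grow to the right and rows downward; lengths in m; the calibration is good to about 2 mm. A picture is of the moment at which its call begins.
- sign_off(): hands the job in; it is judged then, once.
Trained networks look in the newest picture that a camera, given by its name, has taken for a name from the list of things; names that differ only in an ending like _2 or _b are one class to them, and where a whole thing is asked for, a point or a joint stands for the part that bears it (a point fixed in the world has none). Each returns a list of dicts, best first, with "confidence" (0 to 1); they miss things now and then, are a little off and sometimes report something else, mostly with a low value. They report only what shows in the picture. A call takes as long as a camera call.
- find_in(label, camera): "xy" ([column, row] in pixels, amid what is visible of it).
- trace(label, camera): "region" (420x560 bool, what is visible of it) and "xy" ([column, row] in pixels, amid what is visible of it).
- tip_of(label, camera): "xy" ([column, row] in pixels: a listed point, or the origin of a listed thing).
The state is a dict: "time_s": time; "q": joint angles; "qvel": joint speeds; "tau": joint torques, N m; "tcp_pos": TCP position; "eef_rot": TCP orientation; "force": force on the tool from outside, world axes, zero at the start; "moment": the same for the moment, N m; "opening": finger opening in m; "grasp_force": force on a finger pad.
Only numpy, scipy, OpenCV 4.12 (cv2) and the standard library are available. Lean on these libraries where they do the work, as an engineer would, in place of code of your own. Each camera call takes 0.05 s, during which the arm holds its last target. There are 200 camera calls.

## Working session

There is one attempt and no reset: what is moved stays moved. The work goes in short steps, Python scripts to look and compute and a tool call to move; the robot and the scene stay as the last step left them, time stands still between calls to the robot, and variables do not carry over. Pictures are saved under pics/ and viewed, at most 10 in all, crops included, and the job is handed in when it is done.

Besides the shell and the picture viewer there is one more tool, called after "Emit:" as name([rows], argument=value, ...), one row to a line, values as JSON. apply_moves: Moves the arm, as the interface text tells. Its arguments: {"type":"object","properties":{"translation":{"type":"array","items":{"type":"array","items":{"type":"number","minimum":-1,"maximum":1}}},"spin":{"type":"array","items":{"type":"number","minimum":-1,"maximum":1}},"grip":{"type":"array","items":{"type":"number"}}},"required":["translation","spin","grip"]}

```bash
mkdir -p pics; python3 - <<'E'
from cell import *
import cv2,numpy as np
s=state();print({k:np.round(v,3) for k,v in s.items()})
for n in("top","side"):
    c=read_camera(n);cv2.imwrite(f"pics/{n}0.png",c["pixels"][:,:,::-1]);print(n,c["fovy"],c["cx"],c["cy"],np.round(c["world_from_camera"],3).tolist())
    for l in("fan","lock","lock_ridge","outer_mouth","inner_mouth","outer_door_handle","inner_door_handle","mat","jar","spool"):
        r=tip_of(l,n)
        for d in r[:1]:
            u,v=d["xy"];z=c["range_z"][int(v),int(u)];f=210/np.tan(np.radians(c["fovy"]/2))
            p=c["world_from_camera"]@[(u-c["cx"])/f*z,(v-c["cy"])/f*z,z,1]
            print(l,np.round([u,v],1),round(d["confidence"],2),np.round(p[:3],3))
E
```

```text
{'time_s': np.float64(0.0), 'q': array([-1.314,  0.399,  0.045,  1.538, -0.019,  1.207, -0.051]), 'qvel': array([-0.   ,  0.001,  0.001, -0.001,  0.001,  0.   , -0.   ]), 'tau': array([-1.0000e-03, -4.7511e+01,  1.3640e+00, -2.5423e+01,  1.2000e-02,
        9.0000e-03, -0.0000e+00]), 'tcp_pos': array([0.226, 0.609, 0.23 ]), 'eef_rot': array([-3.14 ,  0.   ,  2.786]), 'force': array([-0.543, -0.116, -0.448]), 'moment': array([ 0.025,  0.023, -0.016]), 'grasp_force': np.float64(0.0), 'opening': np.float64(0.086)}
top 52.44296779698344 273.3050406766388 212.69667409596153 [[0.002, -0.995, 0.103, 0.397], [-1.0, -0.005, -0.028, -0.104], [0.029, -0.103, -0.994, 1.158], [0.0, 0.0, 0.0, 1.0]]
fan [153.5 242.6] 0.67 [0.433 0.166 0.077]
lock [246.  236.8] 0.89 [ 0.446 -0.067  0.112]
lock_ridge [243.7 232. ] 0.62 [ 0.458 -0.061  0.112]
outer_mouth [213.3 219.3] 0.58 [ 0.499  0.026 -0.   ]
inner_mouth [279.  251.9] 0.87 [ 0.41 -0.15  0.07]
outer_door_handle [219.  179.5] 0.85 [0.59  0.002 0.101]
inner_door_handle [283.6 260.4] 0.95 [ 0.389 -0.159  0.106]
mat [386.5 212.7] 0.6 [ 0.519 -0.448  0.001]
spool [326.7 283.4] 0.71 [ 0.327 -0.282 -0.002]
side 51.91103733213131 274.74551516957473 209.16782376689355 [[0.973, -0.111, 0.202, 0.277], [-0.23, -0.406, 0.884, -1.077], [-0.016, -0.907, -0.421, 0.549], [0.0, 0.0, 0.0, 1.0]]
fan [233.7 200.7] 0.73 [ 0.399 -0.083  0.113]
lock [256.1 233.5] 0.7 [ 0.436 -0.177  0.063]
lock_ridge [254.5 197.3] 0.74 [ 0.453 -0.078  0.114]
outer_mouth [253.1 194.9] 0.34 [ 0.454 -0.056  0.112]
inner_mouth [246.3 225. ] 0.85 [ 0.418 -0.15   0.075]
outer_door_handle [297.2 188.2] 0.51 [ 0.58  -0.032  0.107]
inner_door_handle [232.7 220.9] 0.62 [ 0.384 -0.164  0.097]
mat [320.6 321. ] 0.76 [ 0.508 -0.449  0.002]
jar [299.7 192.1] 0.54 [ 0.576 -0.069  0.111]
spool [219.9 285.1] 0.76 [ 0.332 -0.303  0.018]
```

View pics/top0.png

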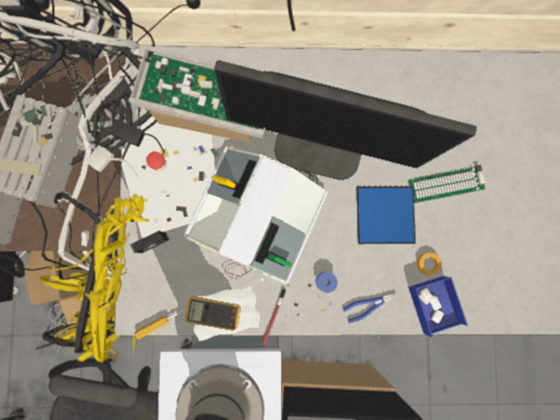

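View pics/side0.png

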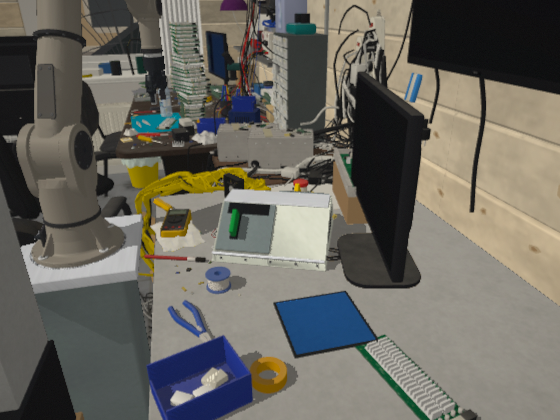

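The top view shows the fan at (150,242), the lock centred near (250,215) and turned, the yellow handle at (225,182), the green one at (275,258), the mat at (386,213), the jar at (155,160) and the spool at (327,283). The side view shows the monitor behind the lock and a clear area round the mat. Next I measure from the depth clouds.

```bash
cat > h.py <<'E'
from cell import *
import cv2,numpy as np
def cloud(n):
    c=read_camera(n);z=c["range_z"];f=210/np.tan(np.radians(c["fovy"]/2))
    v,u=np.mgrid[:420,:560];P=np.stack([(u-c["cx"])/f*z,(v-c["cy"])/f*z,z,np.ones_like(z)],-1)@c["world_from_camera"].T
    P=P[...,:3].copy();P[z==0]=np.nan
    return c["pixels"],P
def rect(p): 
    (a,b),(w,h),t=cv2.minAreaRect(p[:,:2].astype(np.float32)*1000);return np.round([a,b,w,h,t],1)
E
python3 - <<'E'
from h import *
for n in("top","side"):
    I,P=cloud(n);X,Y,Z=P[...,0],P[...,1],P[...,2]
    I=I.astype(int)
    print(n)
    def box(x0,x1,y0,y1,z0,z1): return (X>x0)&(X<x1)&(Y>y0)&(Y<y1)&(Z>z0)&(Z<z1)
    def big(m):
        k,l,s,_=cv2.connectedComponentsWithStats(m.astype(np.uint8));return l==1+np.argmax(s[1:,4])
    def show(nm,m):
        p=P[m]; 
        if len(p)>5: print(nm,len(p),rect(p),"z",np.round(np.percentile(p[:,2],[5,50,95]),3),"med",np.round(np.median(p,0),3))
    show("fan",box(.36,.5,.1,.24,.03,.1))
    show("fantop",box(.36,.5,.1,.24,.07,.1))
    show("cap",big(box(.25,.75,-.25,.1,.1095,.12)))
    show("lock",big(box(.25,.72,-.3,.12,.02,.12)))
    mb=(I[...,2]>I[...,0]+60)&(I[...,2]>I[...,1]+30)&box(.38,.66,-.6,-.33,-.01,.02);show("mat",big(mb))
    show("yel",big((I[...,0]>180)&(I[...,2]<80)&box(.5,.68,-.1,.1,.05,.13)))
    show("grn",big((I[...,1]>I[...,0]+50)&box(.3,.5,-.25,-.05,.05,.13)))
    show("jar",big(box(.55,.7,.1,.25,.03,.06)));show("spool",box(.28,.38,-.35,-.24,.015,.05))
    m=box(.55,.9,-.6,.3,.12,.7);show("monitor",m)
    if n=="top":
        print("monitor near edge by y:",[(y,round(float(np.nanmin(X[m&(abs(Y-y)<.01)])),3),round(float(np.nanmax(Z[m&(abs(Y-y)<.01)])),3)) for y in np.arange(-.5,.15,.1).round(2) if (m&(abs(Y-y)<.01)).any()])
        c=box(.25,.75,-.25,.1,.1095,.12);p=P[big(c)]
        print(np.round(cv2.boxPoints(cv2.minAreaRect(p[:,:2].astype(np.float32))),3).tolist())
    for l in("fan","jar","outer_door_handle"):
        for d in trace(l,n)[:2]: 
            m=d["region"];show(l+" %.2f"%d["confidence"],m&(Z>.02)&(Z<.12))
E
```

```text
top
fan 387 [436.6 184.4  25.6  81.1  27.2] z [0.044 0.078 0.081] med [0.436 0.181 0.078]
fantop 329 [436.6 184.4  25.   81.   26.6] z [0.075 0.078 0.082] med [0.436 0.184 0.078]
cap 3753 [513.  -90.3 104.7 269.1  69.9] z [0.11  0.113 0.116] med [ 0.508 -0.088  0.113]
lock 10217 [513.3 -89.5 303.5 270.1  66. ] z [0.027 0.097 0.115] med [ 0.52  -0.111  0.097]
mat 2937 [ 5.135e+02 -4.456e+02  1.498e+02  1.530e+02  3.000e-01] z [-0.001  0.003  0.006] med [ 0.513 -0.445  0.003]
yel 115 [588.   -8.1  60.1  10.5  67. ] z [0.078 0.101 0.117] med [ 0.585 -0.011  0.101]
grn 122 [ 389.4 -150.8   62.2   11.9   64.6] z [0.079 0.102 0.116] med [ 0.39  -0.149  0.102]
jar 273 [653.6 178.4  46.5  47.6  36.7] z [0.038 0.043 0.047] med [0.652 0.178 0.043]
spool 314 [ 332.6 -277.1   51.6   52.6   41.7] z [0.03  0.033 0.037] med [ 0.332 -0.277  0.033]
monitor 15849 [ 776.4 -104.1  840.9  154.1   76.1] z [0.127 0.308 0.404] med [ 0.694 -0.22   0.308]
monitor near edge by y: [(np.float64(-0.5), 0.621, 0.405), (np.float64(-0.4), 0.64, 0.406), (np.float64(-0.3), 0.666, 0.406), (np.float64(-0.2), 0.691, 0.40
[... 1298 characters left out ...]
89  0.033]
monitor 10149 [ 717.8 -144.9  745.9   64.2   76.7] z [0.132 0.279 0.402] med [ 0.646 -0.395  0.279]
fan 0.77 298 [419.8 214.8  36.2 160.2  19.2] z [0.031 0.06  0.079] med [0.427 0.181 0.06 ]
fan 0.23 354 [ 330.  -281.4   52.9   53.    19.1] z [0.022 0.034 0.036] med [ 0.329 -0.288  0.034]
jar 0.73 57 [576.5 -38.7  89.   44.9  89.8] z [0.091 0.108 0.114] med [ 0.578 -0.032  0.108]
jar 0.55 120 [623.9  84.1 234.1  45.3  74.5] z [0.024 0.042 0.047] med [0.65  0.16  0.042]
outer_door_handle 0.55 7488 [537.1 -33.1 439.1 269.   65.9] z [0.027 0.078 0.114] med [ 0.487 -0.171  0.078]
outer_door_handle 0.45 65 [595.2  41.4 241.5  49.3  78.6] z [0.089 0.109 0.115] med [ 0.577 -0.032  0.109]
```

```bash
cat >> h.py <<'E'
O=np.array([455.6,-64.2]);A=np.radians(-23.9);U=np.array([np.cos(A),np.sin(A)]);V=np.array([-np.sin(A),np.cos(A)])
def L(x,y): return O+x*U+y*V      # lock mm -> world mm
def go(txy,z,yaw=None):          # needed spin, then shift in tool axes after the spin
    from scipy.spatial.transform import Rotation as R
    s=state();M=R.from_euler("xyz",s["eef_rot"]).as_matrix();p=s["tcp_pos"]*1000
    y0=np.degrees(np.arctan2(M[1,0],M[0,0]));sp=0
    if yaw is not None:
        d=(y0-yaw+180)%360-180;sp=d/45;M=M@R.from_euler("z",d,degrees=True).as_matrix()
    print("at",p.round(1),"yaw",round(y0,1),"target",np.round([*txy,z],1),"spin",round(sp,3),"shift",(M.T@(np.array([*txy,z])-p)/120).round(3),"t",s["time_s"])
E
python3 - <<'E'
from h import *
go([419.5,216],160,116.6)
I,P=cloud("top")
for x,y in((471,243),(460,237),(369,191),(385,199),(480,220)):
    m=(abs(P[...,0]*1000-x)<15)&(abs(P[...,1]*1000-y)<15);print(x,y,np.round(np.percentile(P[m][:,2],[50,100]),3))
for n,p in dict(o=(0,0),drop=(-5,125),far=(125,116)).items(): print(n,L(*p).round(1))
E
```

```text
at [226.4 609.3 231.3] yaw 159.6 target [419.5 216.  160. ] spin 0.956 shift [-3.651 -0.029  0.594] t 1.5
471 243 [-0.002  0.033]
460 237 [-0.001  0.009]
369 191 [-0.001  0.006]
385 199 [-0.002  0.004]
480 220 [0.    0.016]
o [455.6 -64.2]
drop [501.7  52.1]
far [616.9  -8.8]
```

Emit:
apply_moves([
  [0,0,0],
  [0,0,0],
  [0,0,0],
  [0,0,0],
  [0,0,0],
  [-0.365,0,0],
  [-0.365,0,0],
  [-0.365,0,0.05],
  [-0.365,0,0.05],
  [-0.365,0,0.05],
  [-0.365,0,0.05],
  [-0.365,0,0.05],
  [-0.365,0,0.05],
  [-0.365,0,0.05],
  [-0.365,-0.03,0.05],
  [0,0,0],
  [0,0,0],
], spin=[0.19,0.19,0.19,0.19,0.19,0,0,0,0,0,0,0,0,0,0,0,0], grip=[0.7,0.7,0.7,0.7,0.7,0.7,0.7,0.7,0.7,0.7,0.7,0.7,0.7,0.7,0.7,0.7,0.7])

```text
time_s: 3.25
tcp_pos: [0.4215, 0.2163, 0.1835]
eef_rot: [3.141, -0.001, 2.037]
force: [-0.3, 0.7, -0.5]
opening: 0.0595
grasp_force: 0.0
```

```bash
python3 - <<'E'
from h import *
go([419.5,216],52,116.6)
I,P=cloud("wrist");cv2.imwrite("pics/w1.png",I[:,:,::-1])
m=(P[...,2]>.06)&(P[...,2]<.095)&(P[...,0]>.36)&(P[...,0]<.5)&(P[...,1]>.1)&(P[...,1]<.26)
print(m.sum(), rect(P[m]) if m.sum()>5 else 0, np.median(P[m],0) if m.any() else 0)
E
```

```text
at [421.5 216.3 183.5] yaw 116.7 target [419.5 216.   52. ] spin 0.002 shift [ 0.004 -0.016  1.096] t 3.25
3639 [435.1 183.   25.   81.   27.2] [0.43311638 0.1875084  0.08082367]
```

View pics/w1.png

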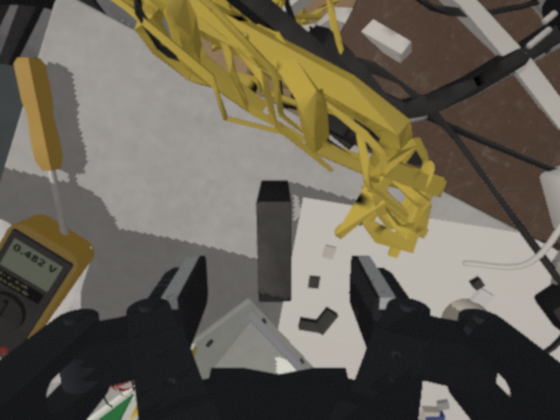

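The wrist picture shows the fan's top edge between the fingers, column about 275, rows 190 to 300. It matches the depth fit at (435, 183) mm, so I descend and grip.

Emit:
apply_moves([
  [0.01,-0.026,0.2],
  [0,0,0.25],
  [0,0,0.25],
  [0,0,0.25],
  [0,0,0.15],
  [0,0,0],
  [0,0,0],
  [0,0,0],
  [0,0,0],
  [0,0,0],
  [0,0,0],
  [0,0,-0.2],
  [0,0,-0.3],
  [0,0,-0.3],
  [0,0,-0.3],
  [0,0,0],
  [0,0,0],
], spin=[0.01,0,0,0,0,0,0,0,0,0,0,0,0,0,0,0,0], grip=[0.7,0.7,0.7,0.7,0.7,0.7,0,0,0,0,0,0,0,0,0,0,0])

```text
time_s: 5.0
tcp_pos: [0.4179, 0.2168, 0.1839]
eef_rot: [3.14, -0.001, 2.032]
force: [-0.2, 0.1, -1.5]
opening: 0.0239
grasp_force: 59.2
```

```bash
python3 - <<'E'
from h import *
go(L(-5,127),190,66.1)
I,P=cloud("top")
m=(P[...,2]>.12)&(P[...,2]<.22)&(P[...,0]>.3)&(P[...,0]<.5)&(P[...,1]>.1)&(P[...,1]<.28)
I,P=cloud("side")
for d in trace("fan","side")[:1]:
    p=P[d["region"]];print(d["confidence"],d["xy"],np.nanpercentile(p,[5,50,95],axis=0).round(3))
E
```

```text
at [417.9 216.8 183.9] yaw 116.4 target [502.5  53.9 190. ] spin 1.118 shift [-0.955  1.194 -0.052] t 5.0
0.98 [230.6, 149.7] [[0.409 0.139 0.133]
 [0.433 0.169 0.169]
 [0.458 0.215 0.208]]
```

Emit:
apply_moves([
  [0,0,0],
  [0,0,0],
  [0,0,0],
  [0,0,0],
  [0,0,0],
  [0,0,0],
  [-0.191,0.239,-0.01],
  [-0.191,0.239,-0.01],
  [-0.191,0.239,-0.01],
  [-0.191,0.239,-0.01],
  [-0.191,0.239,-0.01],
  [0,0,0],
  [0,0,0],
], spin=[0.187,0.187,0.187,0.187,0.185,0.185,0,0,0,0,0,0,0], grip=[0,0,0,0,0,0,0,0,0,0,0,0,0])

```text
time_s: 6.45
tcp_pos: [0.5018, 0.0528, 0.188]
eef_rot: [-3.14, 0.002, 1.151]
force: [0.1, 0.3, -1.0]
opening: 0.0237
grasp_force: 59.3
```

```bash
python3 - <<'E'
from h import *
go(L(-5,127),62,66.1)
I,P=cloud("wrist");cv2.imwrite("pics/w2.png",I[:,:,::-1])
# cap edge / lock geometry in lock frame from the wrist view
q=np.stack([(P[...,:2]*1000-O)@U,(P[...,:2]*1000-O)@V,P[...,2]*1000],-1)
m=(q[...,2]>108)&(q[...,2]<122)&(abs(q[...,0])<60)&(abs(q[...,1])<70);print("cap y",np.percentile(q[m][:,1],[2,50,98]).round(1),np.median(q[m][:,2]))
m=(q[...,2]>130)&(q[...,2]<230)&(abs(q[...,0]+5)<30)&(q[...,1]>30)&(q[...,1]<140);print("fan",m.sum(),np.percentile(q[m],[2,50,98],axis=0).round(1))
E
```

```text
at [501.8  52.8 188. ] yaw 66.0 target [502.5  53.9  62. ] spin -0.003 shift [0.013 0.003 1.05 ] t 6.45
cap y [15.9 23.9 35.3] 115.90168065324818
fan 12367 [[-26.5  98.4 147.2]
 [ -4.6 127.  215.6]
 [ 17.6 136.7 227.3]]
```

View pics/w2.png

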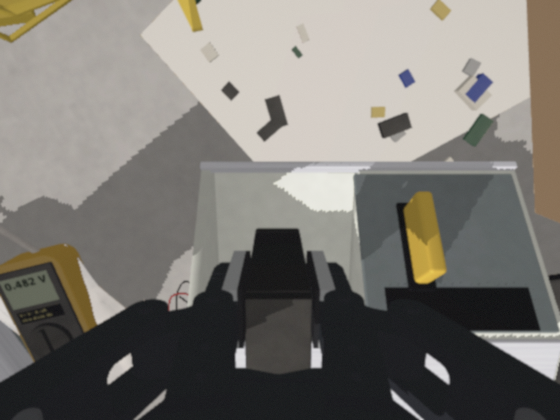

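Held fan is over the open outer mouth: fan at (275,300), the mouth from (215,170) to (355,290), yellow handle at (425,240). Lowering it straight in.

Emit:
apply_moves([
  [0.01,0,0.2],
  [0,0,0.25],
  [0,0,0.25],
  [0,0,0.2],
  [0,0,0.12],
  [0,0,0.055],
  [0,0,0],
  [0,0,0],
], spin=[0,0,0,0,0,0,0,0], grip=[0,0,0,0,0,0,0,0])

```text
time_s: 7.3
tcp_pos: [0.5038, 0.0553, 0.061]
eef_rot: [3.14, -0.001, 1.154]
force: [0.5, 0.3, -0.7]
opening: 0.0241
grasp_force: 59.4
```

Emit:
apply_moves([
  [0,0,0.015],
  [0,0,0.01],
  [0,0,0],
], spin=[0,0,0], grip=[0,0,0])

```text
time_s: 7.6
tcp_pos: [0.5039, 0.0552, 0.0587]
eef_rot: [3.141, -0.002, 1.154]
force: [-1.9, 0.4, 7.3]
opening: 0.024
grasp_force: 60.3
```

Emit:
apply_moves([
  [0,0,0],
  [0,0,0],
  [0,0,0],
  [0,0,-0.2],
  [0,0,-0.3],
  [0.14,0,-0.1],
  [0,0,0],
  [0,0,0],
  [0,0,0],
], spin=[0,0,0,0,0,0,0,0,0], grip=[0.6,0.6,0.6,0.6,0.6,0,0,0,0])

```text
time_s: 8.5
tcp_pos: [0.5084, 0.0694, 0.128]
eef_rot: [-3.14, 0.002, 1.153]
force: [0.1, -0.0, 0.0]
opening: 0.0001
grasp_force: 0.0
```

```bash
cat >> h.py <<'E'
def lockcloud(n):
    I,P=cloud(n);return I,np.stack([(P[...,:2]*1000-O)@U,(P[...,:2]*1000-O)@V,P[...,2]*1000],-1)
def dark(I,q,ylo=40,yhi=145):
    return (I.max(-1)<70)&(abs(q[...,0])<60)&(q[...,1]>ylo)&(q[...,1]<yhi)&(q[...,2]>8)&(q[...,2]<95)
E
python3 - <<'E'
from h import *
s=state();t=s["tcp_pos"]*1000;print("tcp lock",(t[:2]-O)@U,(t[:2]-O)@V,t[2])
for n in("top","wrist"):
    I,q=lockcloud(n);m=dark(I,q);p=q[m];print(n,m.sum(),np.percentile(p,[2,50,98],axis=0).round(1).tolist())
    p=p[p[:,2]>76]
    if len(p)>5: print(rect(p/1000))
    m=(q[...,2]>111)&(q[...,2]<119)&(abs(q[...,0]-80)<100)&(abs(q[...,1])<60);print("cap y",np.percentile(q[m][:,1],[1,99]).round(1),np.median(q[m][:,2]).round(1))
    cv2.imwrite(f"pics/{n}3.png",I[:,:,::-1])
go(L(-5,146),50,66.1)
E
```

```text
tcp lock -5.844573686248281 143.54623697563983 127.99687098587586
top 21 [[-13.9, 52.4, 35.8], [-4.5, 52.7, 69.4], [3.4, 54.3, 84.0]]
[-5.  53.6 16.9  1.9  0. ]
cap y [-48.9  48.9] 113.4
wrist 1543 [[-16.0, 56.5, 10.7], [-4.3, 130.1, 56.9], [7.2, 130.7, 87.6]]
[20.9 95.4 67.8 77.2  5.6]Traceback (most recent call last):
  File "<stdin>", line 7, in <module>
    return _quantile_unchecked(
        a, q, axis, out, overwrite_input, method, keepdims, weights)
    return _ureduce(a,
                    func=_quantile_ureduce_func,
    ...<5 lines>...
                    overwrite_input=overwrite_input,
                    method=method)
    r = func(a, **kwargs)
    result = _quantile(arr,
                       quantiles=q,
    ...<2 lines>...
                       out=out,
                       weights=wgt)
    slices_having_nans = np.isnan(arr[-1, ...])
                                  ~~~^^^^^^^^^
IndexError: index -1 is out of bounds for axis 0 with size 0
```

```bash
python3 - <<'E'
from h import *
I,q=lockcloud("top")
for x0,x1 in((-50,-20),(15,50)):
  s=(q[...,0]>x0)&(q[...,0]<x1)
  for z0 in(95,100,105,110):
    m=s&(q[...,2]>z0)&(q[...,2]<120)&(q[...,1]>0)&(q[...,1]<80);print(x0,z0,np.percentile(q[m][:,1],[95,99,100]).round(1))
go(L(-4.5,147),50,66.1)
E
```

```text
-50 95 [39.8 41.6 42. ]
-50 100 [39.8 41.6 42. ]
-50 105 [39.8 41.6 42. ]
-50 110 [38.5 40.6 41.7]
15 95 [39.8 41.3 42. ]
15 100 [39.8 41.3 42. ]
15 105 [39.8 41.3 42. ]
15 110 [37.7 39.8 41.4]
at [508.9  69.5 128.3] yaw 66.1 target [511.  72.  50.] spin -0.001 shift [0.028 0.009 0.653] t 8.65
```

Emit:
apply_moves([
  [0.028,0.009,0.05],
  [0,0,0.3],
  [0,0,0.303],
  [0,0,0],
  [0,0,0],
  [0,0,0],
], spin=[0,0,0,0,0,0], grip=[0,0,0,0,0,0])

```text
time_s: 9.25
tcp_pos: [0.5136, 0.0729, 0.0524]
eef_rot: [3.139, -0.002, 1.153]
force: [1.0, 0.2, 1.2]
opening: 0.0001
grasp_force: 0.0
```

```bash
python3 - <<'E'
from h import *
go(L(-4.5,60),50,66.1)
E
```

```text
at [513.6  72.9  52.4] yaw 66.1 target [475.8  -7.5  50. ] spin -0.0 shift [-0.74  -0.017  0.018] t 9.25
```

Emit:
apply_moves([
  [-0.33,-0.015,0.01],
  [-0.41,0,0],
  [0,0,0],
  [0,0,0],
], spin=[0,0,0,0], grip=[0,0,0,0])

```text
time_s: 9.65
tcp_pos: [0.476, -0.0071, 0.0511]
eef_rot: [3.139, -0.003, 1.153]
force: [0.2, 0.7, -0.4]
opening: 0.0003
grasp_force: 0.0
```

```bash
python3 - <<'E'
from h import *
s=state();t=s["tcp_pos"]*1000;print("tcp lock",(t[:2]-O)@U,(t[:2]-O)@V,t[2])
I,q=lockcloud("wrist");cv2.imwrite("pics/w4.png",I[:,:,::-1])
go(L(-4.5,80),130,66.1)
E
```

```text
tcp lock -4.514566041537526 60.49128820010634 51.1329873691655
at [476.1  -6.1  50.8] yaw 66.2 target [483.9  10.8 130. ] spin 0.002 shift [ 0.156  0.003 -0.66 ] t 9.7
```

View pics/w4.png

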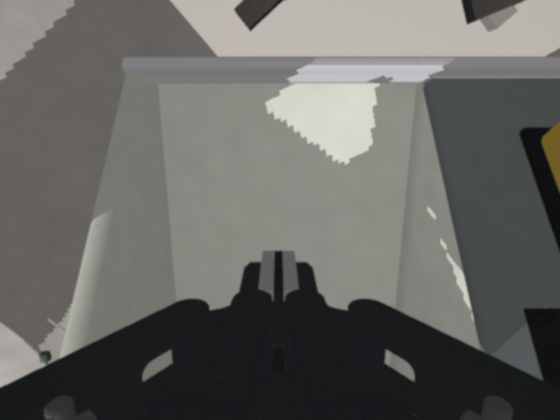

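The closed fingers stand at (278,280) with an empty chamber floor in front of them. The fan has left the fingers and is under the cap; I back off to look beneath it.

Emit:
apply_moves([
  [0,0,-0.3],
  [0,0,-0.3],
  [0.3,0,-0.2],
  [0.3,0,0],
  [0.1,0,0],
  [0,0,0],
  [0,0,0],
], spin=[0,0,0,0,0,0,0], grip=[0,0,0,0,0,0,0])

```text
time_s: 10.4
tcp_pos: [0.508, 0.0691, 0.1452]
eef_rot: [-3.141, 0.002, 1.155]
force: [0.7, -0.3, -0.8]
opening: 0.0
grasp_force: 0.0
```

```bash
python3 - <<'E'
from h import *
I,q=lockcloud("wrist");m=dark(I,q,-80,75);p=q[m];print(m.sum(),np.percentile(p,[2,50,98],axis=0).round(1).tolist() if len(p) else 0)
c=read_camera("wrist")["world_from_camera"];w=c[:3,3]*1000;print("cam lock",(w[:2]-O)@U,(w[:2]-O)@V,w[2],"axis",c[:3,2].round(2))
m=(abs(q[...,0])<50)&(q[...,2]<12)&(q[...,2]>0);print("floor y min",np.percentile(q[m][:,1],1))
print([ (d["confidence"],d["xy"]) for d in trace("fan","wrist")[:2]])
cv2.imwrite("pics/w5.png",I[:,:,::-1])
go(L(0,116),150)
E
```

```text
295 [[-9.8, 18.3, 34.6], [-5.7, 19.3, 50.3], [-1.0, 20.4, 62.5]]
cam lock -5.124908030086175 209.5661823739582 288.58721469144024 axis [-0.11 -0.24 -0.96]
floor y min 56.200212121916074
[(0.51, [274.5, 362.2])]
at [507.9  67.8 145.4] yaw 66.0 target [502.6  41.9 150. ] spin 0 shift [-0.215  0.048 -0.038] t 10.55
```

Under the cap a dark vertical face shows at lock y ≈ 19 mm, so the fan's centre is near −21 mm and its inner bar will be within reach. Now the yellow handle, from its far side.

Emit:
apply_moves([
  [-0.07,0.37,0],
  [-0.07,0.37,0],
  [-0.075,0.37,0],
  [0,0,0],
  [0,0,0.25],
  [0,0,0.29],
  [0,0,0],
  [0,0,0],
], spin=[0,0,0,0,0,0,0,0], grip=[0,0,0,0,0,0,0,0])

```text
time_s: 11.35
tcp_pos: [0.6191, -0.0088, 0.081]
eef_rot: [-3.14, 0.001, 1.153]
force: [0.6, -0.2, -0.0]
opening: 0.0002
grasp_force: 0.0
```

```bash
python3 - <<'E'
from h import *
s=state();t=s["tcp_pos"]*1000;print("tcp lock",(t[:2]-O)@U,(t[:2]-O)@V,t[2])
go(L(-3,116),80,66.1)
E
```

```text
tcp lock 127.09641496176774 116.87015175721517 81.02709360373908
at [619.1  -8.8  81. ] yaw 66.1 target [499.9  43.1  80. ] spin -0.001 shift [-0.007 -1.084  0.01 ] t 11.35
```

Emit:
apply_moves([
  [0,-0.1,0],
  [0,-0.2,0],
  [0,-0.2,0],
  [0,-0.2,0],
  [0,-0.2,0],
  [0,-0.1,0],
  [0,-0.05,0],
  [0,0,0],
  [0,0,0],
], spin=[0,0,0,0,0,0,0,0,0], grip=[0,0,0,0,0,0,0,0,0])

```text
time_s: 12.25
tcp_pos: [0.5048, 0.0432, 0.0811]
eef_rot: [-3.141, -0.001, 1.154]
force: [-0.3, 0.1, 0.0]
opening: -0.0001
grasp_force: 0.0
```

Emit:
apply_moves([
  [0,-0.03,0],
  [0,0,0],
], spin=[0,0], grip=[0,0])

```text
time_s: 12.45
tcp_pos: [0.5021, 0.0442, 0.081]
eef_rot: [3.141, -0.0, 1.154]
force: [1.9, 0.2, 0.2]
opening: -0.0002
grasp_force: 0.9
```

```bash
python3 - <<'E'
from h import *
s=state();t=s["tcp_pos"]*1000;print("tcp lock",(t[:2]-O)@U,(t[:2]-O)@V,t[2],s["force"][:2]@U)
E
```

```text
tcp lock -1.3991876889597132 117.94703709005981 81.00607456765383 1.6384064058758636
```

Emit:
apply_moves([
  [0,-0.02,0],
  [0,0,0],
], spin=[0,0], grip=[0,0])

```text
time_s: 12.65
tcp_pos: [0.4996, 0.0453, 0.081]
eef_rot: [3.141, -0.001, 1.154]
force: [3.4, -0.4, 0.6]
opening: 0.0001
grasp_force: 1.1
```

Emit:
apply_moves([
  [0,-0.02,0],
  [0,0,0],
], spin=[0,0], grip=[0,0])

```text
time_s: 12.85
tcp_pos: [0.4981, 0.046, 0.0811]
eef_rot: [3.139, -0.001, 1.154]
force: [4.8, -0.5, -1.8]
opening: -0.0001
grasp_force: 2.4
```

Emit:
apply_moves([
  [0,-0.03,0],
  [0,0,0],
], spin=[0,0], grip=[0,0])

```text
time_s: 13.05
tcp_pos: [0.498, 0.046, 0.0816]
eef_rot: [3.131, -0.002, 1.153]
force: [11.2, -4.5, -8.1]
opening: -0.0
grasp_force: 5.9
```

```bash
python3 - <<'E'
from h import *
s=state();t=s["tcp_pos"]*1000;print("tcp lock",(t[:2]-O)@U,(t[:2]-O)@V,t[2],s["force"][:2]@U)
I,q=lockcloud("top");I=I.astype(int)
m=(I[...,0]>150)&(I[...,2]<90)&(I[...,1]>90)&(q[...,2]>55)&(abs(q[...,1]-100)<50)&(abs(q[...,0])<150);print("yellow",m.sum(),np.percentile(q[m],[2,50,98],axis=0).round(1).tolist())
E
```

```text
tcp lock -5.905891416041859 117.9140626049047 81.56451959519237 12.09205438658405
yellow 63 [[-31.2, 74.7, 72.3], [-26.0, 87.2, 106.9], [-20.1, 105.6, 117.2]]
```

Outer shutter is at its stop (12 N, no more motion, handle at lock x −26). On to the green handle.

Emit:
apply_moves([
  [0,0.08,0],
  [0,0,-0.35],
  [0,0,-0.35],
  [-0.39,-0.07,0],
  [-0.39,-0.08,0],
  [-0.39,-0.08,0],
  [-0.39,-0.08,0],
  [-0.39,-0.18,0],
  [0,0,0],
  [0,0,0],
], spin=[0,0,0,0,0,0,0,0,0,0], grip=[0,0,0,0,0,0,0,0,0,0])

```text
time_s: 14.1
tcp_pos: [0.3534, -0.1453, 0.1645]
eef_rot: [-3.139, -0.002, 1.152]
force: [0.1, 0.8, 0.3]
opening: 0.0001
grasp_force: 0.0
```

```bash
python3 - <<'E'
from h import *
s=state();t=s["tcp_pos"]*1000;print("tcp lock",(t[:2]-O)@U,(t[:2]-O)@V,t[2])
go(L(-57,-116),80,66.1)
I,q=lockcloud("top");I=I.astype(int)
m=(I[...,0]>150)&(I[...,2]<90)&(I[...,1]>90)&(q[...,2]>55)&(abs(q[...,1]-100)<50)&(abs(q[...,0])<150);print("yellow",m.sum(),np.percentile(q[m],[2,50,98],axis=0).round(1).tolist())
E
```

```text
tcp lock -60.55363978524757 -115.53236813843866 164.5458377513826
at [ 353.4 -145.3  164.5] yaw 66.0 target [ 356.5 -147.2   80. ] spin -0.003 shift [-0.005  0.031  0.704] t 14.1
yellow 100 [[-29.7, 75.1, 82.7], [-24.8, 101.7, 101.9], [-19.5, 134.1, 116.7]]
```

Emit:
apply_moves([
  [0,0.02,0.3],
  [0,0,0.4],
  [0,0,0],
  [0,0.15,0],
  [0,0.2,0],
  [0,0.2,0],
  [0,0.2,0],
  [0,0.2,0],
  [0,0.12,0],
  [0,0.05,0],
  [0,0,0],
  [0,0,0],
], spin=[0,0,0,0,0,0,0,0,0,0,0,0], grip=[0,0,0,0,0,0,0,0,0,0,0,0])

```text
time_s: 15.35
tcp_pos: [0.481, -0.2004, 0.0821]
eef_rot: [3.139, -0.001, 1.154]
force: [-0.7, -0.3, -1.0]
opening: -0.0
grasp_force: 0.0
```

```bash
python3 - <<'E'
from h import *
s=state();t=s["tcp_pos"]*1000;print("tcp lock",(t[:2]-O)@U,(t[:2]-O)@V,t[2],s["force"])
E
```

```text
tcp lock 78.38790991303028 -114.23783695251002 82.13903771006653 [-0.74334961 -0.28231609 -0.98548602]
```

Now back off, raise, and look at where the fan stands, from the wrist and the side.

Emit:
apply_moves([
  [0,-0.1,0],
  [0,0,-0.35],
  [0,-0.3,-0.35],
  [0,-0.3,0],
  [0,0,0],
  [0,0,0],
], spin=[0,0,0,0,0,0], grip=[0.6,0.6,0.6,0.6,0.6,0.6])

```text
time_s: 15.95
tcp_pos: [0.4057, -0.1671, 0.1609]
eef_rot: [3.141, -0.003, 1.155]
force: [0.6, 0.2, -0.3]
opening: 0.0511
grasp_force: 0.0
```

```bash
python3 - <<'E'
from h import *
s=state();t=s["tcp_pos"]*1000;print("tcp lock",(t[:2]-O)@U,(t[:2]-O)@V,t[2])
for n in("top","side"):
    I,q=lockcloud(n);cv2.imwrite(f"pics/{n}6.png",I[:,:,::-1])
    m=dark(I,q,-145,-20);p=q[m];print(n,m.sum(),np.percentile(p,[2,50,98],axis=0).round(1).tolist())
    t=p[p[:,2]>80]; 
    if len(t)>3: print("top pts",len(t),t.min(0).round(1),t.max(0).round(1))
    J=I.astype(int);m=(J[...,1]>J[...,0]+50)&(q[...,2]>55)&(abs(q[...,1]+100)<50)&(abs(q[...,0])<150);print("green",m.sum(),np.percentile(q[m],[2,50,98],axis=0).round(1).tolist())
    if n=="side": cv2.imwrite("pics/s6c.png",cv2.resize(I[170:290,190:350,::-1],(800,600)))
E
```

```text
tcp lock -3.980229652948058 -114.29058450543495 160.85312707331687Traceback (most recent call last):
  File "<stdin>", line 5, in <module>
    return _quantile_unchecked(
        a, q, axis, out, overwrite_input, method, keepdims, weights)
    return _ureduce(a,
                    func=_quantile_ureduce_func,
    ...<5 lines>...
                    overwrite_input=overwrite_input,
                    method=method)
    r = func(a, **kwargs)
    result = _quantile(arr,
                       quantiles=q,
    ...<2 lines>...
                       out=out,
                       weights=wgt)
    slices_having_nans = np.isnan(arr[-1, ...])
                                  ~~~^^^^^^^^^
IndexError: index -1 is out of bounds for axis 0 with size 0
```

```bash
python3 - <<'E'
from h import *
for n in("side","wrist"):
    I,q=lockcloud(n)
    m=dark(I,q,-100,-20);p=q[m];print(n,m.sum())
    if len(p): print(np.percentile(p,[2,50,98],axis=0).round(1).tolist())
    t=p[(p[:,2]>82)&(p[:,2]<90)]
    if len(t)>3: print("top pts",len(t),np.percentile(t,[1,99],axis=0).round(1).tolist())
    J=I.astype(int);m=(J[...,1]>J[...,0]+50)&(q[...,2]>55)&(abs(q[...,1]+100)<50)&(abs(q[...,0])<150);print("green",m.sum(),np.percentile(q[m],[2,50,98],axis=0).round(1).tolist() if m.any() else 0)
    if n=="side": cv2.imwrite("pics/s6c.png",cv2.resize(I[170:290,190:350,::-1],(800,600)))
    else: cv2.imwrite("pics/w6.png",I[:,:,::-1])
E
```

```text
side 346
[[-15.9, -65.8, 9.8], [-2.5, -61.1, 52.3], [6.4, -21.4, 86.0]]
top pts 60 [[-18.1, -65.4, 82.6], [6.1, -20.3, 87.2]]
green 170 [[92.5, -141.3, 65.3], [100.1, -120.6, 94.7], [104.5, -74.4, 115.5]]
wrist 1055
[[-16.1, -59.0, 85.5], [-4.9, -52.1, 87.0], [6.7, -44.8, 88.4]]
top pts 1055 [[-16.3, -59.6, 85.3], [6.8, -44.8, 88.6]]
green 2745 [[93.2, -135.0, 70.7], [94.0, -106.5, 98.4], [102.0, -85.1, 118.8]]
```

View pics/s6c.png

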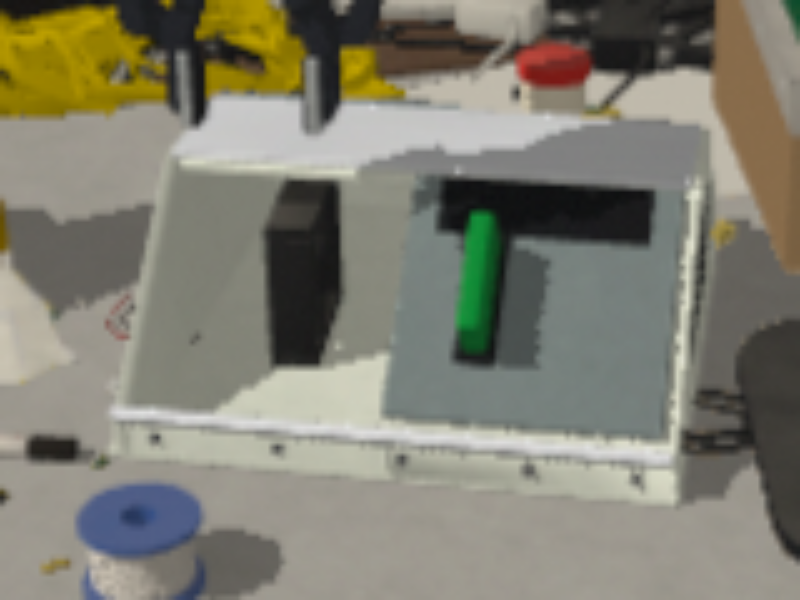

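View pics/w6.png

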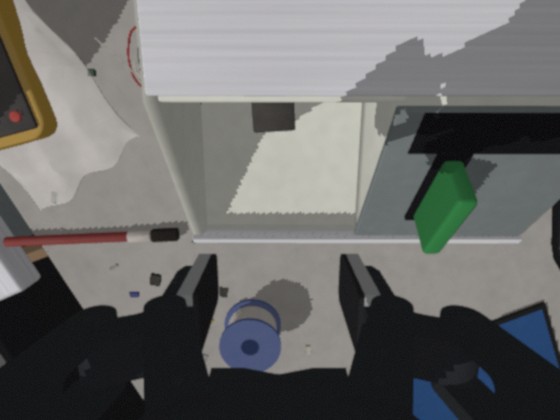

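The side crop shows the fan upright at (305,270) and the inner shutter open with the green handle at (478,280). The wrist view shows the fan's inner end at (272,115) sticking out from the cap. Depth puts that end at lock y −60, x −5.

```bash
python3 - <<'E'
from h import *
go(L(-4.8,-59),60,66.1)
E
```

```text
at [ 407.  -168.3  160.9] yaw 66.1 target [ 427.3 -116.2   60. ] spin 0.0 shift [ 0.466 -0.022  0.84 ] t 16.1
```

Emit:
apply_moves([
  [0.2,-0.022,0],
  [0.266,0,0],
  [0,0,0],
  [0,0,0.25],
  [0,0,0.3],
  [0,0,0.2],
  [0,0,0.08],
  [0,0,0],
  [0,0,0],
  [0,0,0],
  [0,0,0],
  [0,0,0],
  [0,0,0],
  [0,0,0],
], spin=[0,0,0,0,0,0,0,0,0,0,0,0,0,0], grip=[0.6,0.6,0.6,0.6,0.6,0.6,0.6,0.6,0.6,0,0,0,0,0])

```text
time_s: 17.5
tcp_pos: [0.4279, -0.1161, 0.0625]
eef_rot: [3.139, -0.002, 1.154]
force: [-1.9, -0.2, 4.4]
opening: 0.0234
grasp_force: 58.5
```

```bash
python3 - <<'E'
from h import *
s=state();t=s["tcp_pos"]*1000;print("tcp lock",(t[:2]-O)@U,(t[:2]-O)@V,t[2],s["force"])
E
```

```text
tcp lock -4.297416888465959 -58.70764130373978 62.5473573376267 [-1.94209503 -0.16760695  4.35854332]
```

Emit:
apply_moves([
  [0,0,-0.03],
  [-0.1,0,0],
  [-0.17,0,0],
  [-0.17,0,0],
  [-0.13,0,0],
  [0,0,0],
  [0,0,0],
], spin=[0,0,0,0,0,0,0], grip=[0,0,0,0,0,0,0])

```text
time_s: 18.2
tcp_pos: [0.3988, -0.1787, 0.0649]
eef_rot: [-3.141, -0.0, 1.153]
force: [0.7, 0.7, -1.3]
opening: 0.0235
grasp_force: 58.7
```

```bash
python3 - <<'E'
from h import *
s=state();t=s["tcp_pos"]*1000;print("tcp lock",(t[:2]-O)@U,(t[:2]-O)@V,t[2],s["force"],s["opening"])
for n in("side","top"):
    I,q=lockcloud(n)
    m=dark(I,q,-145,-35)&(abs(q[...,0]+5)<20);p=q[m]
    if len(p): print(n,len(p),np.percentile(p,[2,50,98],axis=0).round(1).tolist())
E
```

```text
tcp lock -5.538483630733472 -127.71501359936217 64.90620100442776 [ 0.71835085  0.7107327  -1.30837167] 0.023477310659413084
side 419 [[-18.5, -139.0, 11.6], [-5.2, -129.8, 55.2], [10.3, -55.0, 89.2]]
top 17 [[-9.9, -81.4, 84.2], [-3.6, -77.1, 87.9], [0.6, -71.9, 89.8]]
```

Emit:
apply_moves([
  [0,0,-0.15],
  [0,0,-0.2],
  [0,0,-0.25],
  [0,0,-0.25],
  [0,0,-0.2],
  [0,0,0],
  [0,0,0],
], spin=[0,0,0,0,0,0,0], grip=[0,0,0,0,0,0,0])

```text
time_s: 19.0
tcp_pos: [0.3994, -0.1776, 0.1907]
eef_rot: [3.141, -0.001, 1.156]
force: [0.0, 0.1, -2.0]
opening: 0.0237
grasp_force: 59.0
```

```bash
python3 - <<'E'
from h import *
go([497,-481.5],190,66.1)
E
```

```text
at [ 399.4 -177.6  190.7] yaw 66.2 target [ 497.  -481.5  190. ] spin 0.003 shift [-1.986  1.77   0.004] t 19.0
```

Emit:
apply_moves([
  [-0.28,0.05,0],
  [-0.28,0.1,0],
  [-0.28,0.24,0],
  [-0.26,0.24,0],
  [-0.22,0.26,0],
  [-0.22,0.26,0],
  [-0.22,0.26,0],
  [-0.14,0.22,0],
  [-0.086,0.14,0],
  [0,0,0],
  [0,0,0],
], spin=[0,0,0,0,0,0,0,0,0,0,0], grip=[0,0,0,0,0,0,0,0,0,0,0])

```text
time_s: 20.1
tcp_pos: [0.4957, -0.4816, 0.1882]
eef_rot: [-3.137, -0.001, 1.153]
force: [-0.8, 0.7, -1.5]
opening: 0.0235
grasp_force: 59.1
```

```bash
python3 - <<'E'
from h import *
go([497,-481.5],60,66.1)
I,P=cloud("side")
for d in trace("fan","side")[:1]:
    p=P[d["region"]];p=p[p[:,0]<.6];print(d["confidence"],np.nanpercentile(p,[2,50,98],axis=0).round(3).tolist())
E
```

```text
at [ 495.7 -481.6  188.2] yaw 66.1 target [ 497.  -481.5   60. ] spin -0.0 shift [0.004 0.014 1.069] t 20.1
0.95 [[0.483, -0.488, 0.133], [0.497, -0.482, 0.19], [0.525, -0.414, 0.212]]
```

Emit:
apply_moves([
  [0.004,0.014,0.2],
  [0,0,0.3],
  [0,0,0.3],
  [0,0,0.17],
  [0,0,0.07],
  [0,0,0],
  [0,0,0],
], spin=[0,0,0,0,0,0,0], grip=[0,0,0,0,0,0,0])

```text
time_s: 20.9
tcp_pos: [0.499, -0.4832, 0.0676]
eef_rot: [3.14, 0.001, 1.154]
force: [0.3, -1.1, -1.0]
opening: 0.0234
grasp_force: 59.2
```

Emit:
apply_moves([
  [0,0,0.015],
  [0,0,0],
  [0,0,0],
], spin=[0,0,0], grip=[0,0,0])

```text
time_s: 21.2
tcp_pos: [0.4988, -0.483, 0.065]
eef_rot: [3.14, 0.0, 1.154]
force: [0.3, -0.1, -1.6]
opening: 0.0236
grasp_force: 59.2
```

Emit:
apply_moves([
  [0,0,0.015],
  [0,0,0.01],
  [0,0,0],
], spin=[0,0,0], grip=[0,0,0])

```text
time_s: 21.5
tcp_pos: [0.4985, -0.4825, 0.061]
eef_rot: [-3.141, -0.0, 1.154]
force: [-0.4, -0.5, -1.4]
opening: 0.0237
grasp_force: 59.1
```

Emit:
apply_moves([
  [0,0,0.01],
  [0,0,0],
  [0,0,0],
], spin=[0,0,0], grip=[0,0,0])

```text
time_s: 21.8
tcp_pos: [0.4985, -0.4829, 0.0607]
eef_rot: [3.141, -0.0, 1.154]
force: [-0.9, 0.8, 5.0]
opening: 0.0234
grasp_force: 59.8
```

Contact with the mat (5 N). Release and rise.

Emit:
apply_moves([
  [0,0,0],
  [0,0,0],
  [0,0,0],
  [0,0,0],
  [0,0,-0.15],
  [0,0,-0.3],
  [0,0,-0.4],
  [0,0,-0.4],
  [-0.3,0,0],
  [-0.4,0,0],
  [-0.4,0,0],
  [0,0,0],
  [0,0,0],
], spin=[0,0,0,0,0,0,0,0,0,0,0,0,0], grip=[0.6,0.6,0.6,0.6,0.6,0.6,0.6,0.6,0.6,0.6,0.6,0.6,0.6])

```text
time_s: 23.1
tcp_pos: [0.4428, -0.6053, 0.2113]
eef_rot: [3.141, 0.001, 1.15]
force: [1.8, -0.1, 0.7]
opening: 0.0513
grasp_force: 0.0
```

```bash
python3 - <<'E'
from h import *
for n in("top","side"):
    I,P=cloud(n)
    m=(P[...,2]>.075)&(P[...,2]<.095)&(abs(P[...,0]-.513)<.08)&(abs(P[...,1]+.446)<.08);print(n,m.sum(),rect(P[m]),np.median(P[m][:,2]).round(3))
    Q=(P[...,:2]*1000-O);y=Q@V;x=Q@U;z=P[...,2]*1000;J=I.astype(int)
    m=(J[...,0]>150)&(J[...,2]<90)&(J[...,1]>90)&(z>85)&(abs(y-100)<50)&(abs(x)<150);print("yellow x",m.sum(),np.median(x[m]).round(1) if m.any() else None)
    m=(P[...,2]>.03)&(P[...,2]<.06)&(abs(P[...,0]-.652)<.05)&(abs(P[...,1]-.178)<.05);print("jar",rect(P[m]))
    m=(P[...,2]>.015)&(P[...,2]<.05)&(abs(P[...,0]-.33)<.05)&(abs(P[...,1]+.28)<.05);print("spool",rect(P[m]))
E
```

```text
top 311 [ 513.4 -445.4   80.6   25.9   69.4] 0.082
yellow x 90 -25.0
jar [661.3 197.1  87.7  46.5  65.7]
spool [ 338.1 -285.9   50.8   33.3   23.2]
side 388 [ 509.2 -448.9   83.3   24.    70.4] 0.083
yellow x 0 None
jar [0. 0. 0. 0. 0.]
spool [ 329.3 -281.    52.8   52.    85. ]
```

```bash
python3 -c "
from cell import *
print(sign_off())"
```

```text
the job is handed in; nothing more can be done
None
```

The job is handed in: the fan stands upright within a few millimetres of the blue mat's centre, the outer shutter measures shut, the spool is where it was, and nothing came near the jar, though its last position reading was unclear; the sign-off gave no verdict.

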